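# Close the games case with its turnbuttons

### The job

Close the wooden games case: lay the loose plywood panel flat in the rebate of the frame with its handle up, first swinging aside any turnbutton that is in the way. Then turn all three turnbuttons squarely inwards over the panel's edge so that it is secured, without disturbing the other things on the desk.

Things in the scene. Friction and masses are not known exactly. Their poses are not given: they have to be found in the camera images.
- frame: Shallow wooden games case, fixed to the table, open above: 180 mm along its x by 220 mm along its y, 46 mm high, origin under its centre. Its rim is 30 mm wide; inside it a rebate 120 x 160 mm and 10 mm deep has a ledge 10 mm wide at z 36 mm; below is the case's chequered floor. Three turnbuttons are pivoted on the rim, in its middle line: one on the +x side, two on the -x side.
- panel: Loose plywood panel 114 mm (its x) by 154 mm (its y), 8 mm thick, about 0.15 to 0.3 kg, origin at the centre of its underside. A wooden bar handle, 16 mm in x, 60 mm in y, stands 26 mm high in the middle of its top. Starts flat on the table, handle up; either way round fits the rebate, with 3 mm of play each side. Seated, its underside is at z 36 mm and its top 2 mm below the rim.
- button_far_pivot (a point): Wooden turnbutton: arm 16 mm wide, underside 2 mm above the frame's top (z 48 to 54 mm over the table), with a ridge 10 mm wide along it up to z 64 mm; it reaches 38 mm from its pivot one way and 9 mm the other. This point is on the pivot axis at z 54 mm; its x axis points along the arm to the tip. This one sits in the middle of the frame's +x side; inwards is the frame's -x.
- button_far (a joint): Turnbutton angle in rad: 0 = arm points squarely inwards across the rebate's edge (secured); positive is anticlockwise from above; +-1.57 = arm lies along the rim, clear of the opening (with |angle| above 1.4 it is clear); stops at +-2.4. Stays where it is left; stiff, about 0.05 N m (2 N at the tip). This one: in the middle of the frame's +x side; inwards is the frame's -x.
- button_left_pivot (a point): Wooden turnbutton: arm 16 mm wide, underside 2 mm above the frame's top (z 48 to 54 mm over the table), with a ridge 10 mm wide along it up to z 64 mm; it reaches 38 mm from its pivot one way and 9 mm the other. This point is on the pivot axis at z 54 mm; its x axis points along the arm to the tip. This one sits on the frame's -x side, 50 mm towards the frame's +y; inwards is the frame's +x.
- button_left (a joint): Turnbutton angle in rad: 0 = arm points squarely inwards across the rebate's edge (secured); positive is anticlockwise from above; +-1.57 = arm lies along the rim, clear of the opening (with |angle| above 1.4 it is clear); stops at +-2.4. Stays where it is left; stiff, about 0.05 N m (2 N at the tip). This one: on the frame's -x side, 50 mm towards the frame's +y; inwards is the frame's +x.
- button_right_pivot (a point): Wooden turnbutton: arm 16 mm wide, underside 2 mm above the frame's top (z 48 to 54 mm over the table), with a ridge 10 mm wide along it up to z 64 mm; it reaches 38 mm from its pivot one way and 9 mm the other. This point is on the pivot axis at z 54 mm; its x axis points along the arm to the tip. This one sits on the frame's -x side, 50 mm towards the frame's -y; inwards is the frame's +x.
- button_right (a joint): Turnbutton angle in rad: 0 = arm points squarely inwards across the rebate's edge (secured); positive is anticlockwise from above; +-1.57 = arm lies along the rim, clear of the opening (with |angle| above 1.4 it is clear); stops at +-2.4. Stays where it is left; stiff, about 0.05 N m (2 N at the tip). This one: on the frame's -x side, 50 mm towards the frame's -y; inwards is the frame's +x.
- tape: Bystander: roll of masking tape lying flat, 96 mm across, 24 mm high, near the frame's far side; origin at the centre of its underside.
- sander: Bystander: sanding block 50 x 90 mm, 26 mm high, near the frame's near side; origin at the centre of its underside.
- offcut: Bystander: wooden offcut lying near the panel, 30 x 110 mm, 20 mm high; origin at the centre of its underside.
- pieces: Bystander: short stack of dark draughtsmen, 28 mm across, 24 mm high, near the panel; origin at the centre of its underside.
- glue: Bystander: upright white glue bottle, 48 mm across, 140 mm high, standing between the frame and the panel; origin at the centre of its underside.
- brushes: Bystander: plastic cup of paint brushes, 52 mm across, 155 mm high, standing between the frame and the panel; origin at the centre of its underside.
- hammer: Bystander: hammer lying at the table's -y side, 260 mm long; origin about its middle.
Things that resemble listed ones, but are neither listed nor needed, are in the scene too. Leave any grey or orange look-alike of the panel alone.

How it is judged (in metres and radians):
On the way:
1. the panel lies flat in the frame's rebate, handle up (z of panel in the frame of frame between 0.033 and 0.0385 m and horizontal distance between panel and frame below 0.006 m and angle between the y axis of panel and the y axis of frame, either way round below 0.09 rad and z of button_far_pivot in the frame of panel above 0 m and angle between panel's own z axis and vertical below 0.05 rad), for 0.2 s.
At the end, for the whole second after the job is handed in: The panel lies at rest flat in the rebate, handle up (within 6 mm of centred, 0.09 rad of square, 0.05 rad of level and 2.5 mm of its seated height), and each of the three turnbuttons is within 0.3 rad of squarely inwards (all of step 1 and value of joint button_far between -0.3 and 0.3 rad and value of joint button_left between -0.3 and 0.3 rad and value of joint button_right between -0.3 and 0.3 rad and linear speed of panel below 0.02 m/s); the robot touches nothing.
It fails at once if a bystander is pushed more than 30 mm from its place (distance of any of tape, sander, offcut, pieces, glue, brushes, hammer from where it was at the start of the episode above 0.03 m).
It fails at once if the glue bottle, the cup of brushes or the stack of pieces is tipped over (angle between any of glue, brushes, pieces's own z axis and vertical above 0.8 rad).
It also fails if it takes over 72 s, if anything falls off the work surface, if the arm or the gripper's body presses on something with over 40 N, if the wrist force passes 120 N, or if a joint passes its speed limit or range.

### The arm

A 6-joint arm with a two-finger parallel gripper is mounted at the origin on the work surface. World frame = base frame: x ahead of the robot, y to its left, z up, the work surface at z = 0. Lengths are in m, angles in degrees, forces in N, time in s.
With the tool pointing down it reaches from about 0.25 to 0.725 m from the base axis. Payload 9.7 kg.
Tool frame: the origin (TCP) lies at the very end of the fingers, on their centre line; the grasp point (between the pads) lies grasp_offset behind it (grasp_offset is the distance from the TCP to the grasp point, in m); z points along the fingers, y is the line along which they close (so a half turn about z gives the same grasp; the last joint's range is limited). The gripper opens to 85 mm and grips with 20 to 120 N. Pads are 22 mm wide; open, the fingers measure 114 mm over their backs; the gripper's body (76 mm by 85 mm) begins 54 mm behind the grasp point. The pads swing forward as they close: fully open they stand 13 mm farther back than shut.
Start: joints at [76.948, 4.979, 10.078, 95.1, 0, 90], TCP at [0.124, 0.536, 0.231] pointing down, gripper open.
Joint ranges: [-179.16, 179.16], [-48.56, 103.87], [-65.8, 70.77], [-126.05, 130.52], [-82.76, 87.17], [-180, 180]. Speed limits (degrees/s): [127.2, 127.2, 147.25, 180, 180, 180].

### API

Orientations are given as [roll, pitch, yaw] about the fixed x, y, z axes, in that order (R = Rz(yaw) Ry(pitch) Rx(roll)).
In Python, from workcell import get_obs, camera, calibration, job_done, recognise, cut_out, mark_of, grasp_offset gives the robot as it stands.
- The arm moves only by the tool servo_tool, never from a script. Its argument "moves" is a list of rows, each a list of 3 entries, a list of its own where there are three numbers: the turn, a rotation vector about the tool's x, y, z in degrees, then the shift along the tool's x, y, z in m, then the opening in per cent of the stroke, from 0 (shut) to 100 (fully open). In form: [[[ax, ay, az], [x, y, z], claw], ...]. A call has 1 to 12 rows; each row shifts and turns the commanded pose from where the row before left it, along the tool's axes as they then stand; what a row does not reach is not made up. A row lasts 1/10 s, in which the tool goes at most 50 mm and 8.59 degrees, less where a joint would pass 70% of its speed; a pose out of reach is approached as far as the arm can. A call is refused whole if a number of a shift passes 0.05 or a number of a turn 8.59, either way. A call with a gripper value outside its range is refused whole. The fingers move at their own pace and stop on an object; "force" is the grip in N (left out, the last holds). Time passes only in rows, so rows that do not move let the fingers close. It gives the time, the measured TCP pose, the force, the opening and the grip force at its end, in the units of the state.
- get_obs(): the state, without advancing time (a new reading comes with each control period).
- camera(name): name is "scene" or "top"; returns (picture, depth): 480x640x3 uint8, red, green, blue; 480x640 float32, m along the optical axis (not along the pixel's ray), 0 where there is no reading.
- calibration(name): a dict with "camera_matrix" (3x3 intrinsics, pixels), "R" (3x3) and "t" (3): a world point X has camera coordinates R X + t. Camera axes: x right, y down, z forward; pixel columns grow to the right and rows downward; lengths in m; the calibration is good to about 2 mm. A picture is of the moment at which its call begins. calibration takes no time and is no camera call.
- job_done(): hands the job in; it is judged then, once.
Trained networks look in the newest picture that a camera, given by its name, has taken for a name from the list of things; names that differ only in an ending like _2 or _b are one class to them, and where a whole thing is asked for, a point or a joint stands for the part that bears it (a point fixed in the world has none). Each returns a list of dicts, best first, with "score" (0 to 1); they miss things now and then, are a little off and sometimes report something else, mostly with a low value. They report only what shows in the picture. A call takes as long as a camera call. They do not tell look-alikes from the thing itself.
- recognise(name, camera): "xyz" ([x, y, z] in m, in the coordinates of the camera as it stood for that picture, good to about 4 mm: the middle of the surface that is visible of it).
- cut_out(name, camera): "mask" (480x640 bool, what is visible of it).
- mark_of(name, camera): "xyz" ([x, y, z] in m, in the coordinates of the camera as it stood for that picture, good to about 4 mm: a listed point, or the origin of a listed thing).
The state is a dict: "time": time; "q": joint angles; "qd": joint speeds; "joint_efforts": joint torques, N m; "ee_pos": TCP position; "tcp_rot": TCP orientation; "wrist_force": force on the tool from outside, world axes, zero at the start; "torque": the same for the moment, N m; "opening": finger opening in m; "grasp_force": force on a finger pad.
Only numpy, scipy, OpenCV 4.12 (cv2) and the standard library are available. Lean on these libraries where they do the work, as an engineer would, in place of code of your own. Each camera call takes 0.05 s, during which the arm holds its last target. There are 200 camera calls.

## Working session

There is one attempt and no reset: what is moved stays moved. The work goes in short steps, Python scripts to look and compute and a tool call to move; the robot and the scene stay as the last step left them, time stands still between calls to the robot, and variables do not carry over. Pictures are saved under pics/ and viewed, at most 10 in all, crops included, and the job is handed in when it is done.

Besides the shell and the picture viewer there is one more tool, called after "Call:" by a JSON object that holds its "op" and its "data". servo_tool: Moves the arm, as the interface text tells. Its arguments: {"type":"object","properties":{"moves":{"type":"array"},"force":{"type":"number"}},"required":["moves"]}

```bash
mkdir -p pics
cat > h.py <<'E'
import numpy as np, cv2
from workcell import *
def w(cam,p):
    c=calibration(cam); return np.array(c["R"]).T@(np.array(p)-np.array(c["t"]))
def cloud(cam,depth):
    c=calibration(cam);K=np.array(c["camera_matrix"])
    v,u=np.mgrid[0:480,0:640]
    P=np.stack([(u-K[0,2])/K[0,0]*depth,(v-K[1,2])/K[1,1]*depth,depth],-1)-np.array(c["t"])
    return P@np.array(c["R"])
E
python3 - <<'E'
from h import *
for cam in("top","scene"):
    im,d=camera(cam);cv2.imwrite(f"pics/{cam}0.png",im[:,:,::-1])
    for n in["frame","panel","button_far_pivot","button_left_pivot","button_right_pivot","tape","sander","offcut","pieces","glue","brushes","hammer"]:
        print(cam,n,[(w(cam,r["xyz"]).round(3).tolist(),round(r["score"],2)) for r in mark_of(n,cam)])
print(get_obs(),grasp_offset)
E
```

```text
top frame [([0.401, -0.212, 0.051], 0.72), ([0.482, -0.251, 0.003], 0.65), ([0.636, -0.216, 0.0], 0.63), ([0.65, -0.005, 0.0], 0.4)]
top panel [([0.492, 0.27, -0.003], 0.97), ([0.313, 0.133, 0.001], 0.83), ([0.653, 0.467, 0.004], 0.8), ([0.264, 0.357, 0.002], 0.65), ([0.562, -0.237, 0.053], 0.16)]
top button_far_pivot [([0.563, -0.233, 0.052], 0.45)]
top button_left_pivot [([0.402, -0.215, 0.052], 0.65)]
top button_right_pivot [([0.423, -0.313, 0.055], 0.44)]
top tape [([0.421, -0.313, 0.055], 0.59), ([0.634, -0.219, 0.003], 0.55), ([0.352, -0.28, -0.0], 0.46)]
top sander [([0.352, -0.28, -0.005], 0.72)]
top offcut [([0.606, 0.265, 0.001], 0.87), ([0.484, -0.25, 0.003], 0.55)]
top pieces [([0.386, 0.273, -0.0], 0.49)]
top glue [([0.65, -0.005, -0.001], 0.74)]
top brushes [([0.48, -0.003, -0.003], 0.74)]
top hammer [([0.405, -0.524, 0.001], 0.6), ([0.421, -0.31, 0.059], 0.22)]
scene frame [([0.491, -0.249, -0.001], 0.6)]
scene panel [([0.66, 0.464, -0.002], 0.81), ([0.493, 0.272, -0.003], 0.7), ([0.311, 0.136, -0.004], 0.58), ([0.27, 0.354, -0.001], 0.57), ([0.395, 0.272, -0.002], 0.3
[... 598 characters left out ...]
0.75)]
scene hammer []
{'time': 1.3, 'q': array([ 7.69468695e+01,  4.97912549e+00,  1.00794986e+01,  9.51003758e+01,
       -1.29050832e-03,  9.00001040e+01]), 'qd': array([-0.01985994, -0.05798631, -0.02156566,  0.07245073, -0.00840824,
       -0.04541116]), 'joint_efforts': array([ 8.03976272e-04, -5.20104933e+01,  4.64858186e+01,  1.77802714e-03,
        8.38003348e-05, -1.08638704e-05]), 'ee_pos': array([0.1242258 , 0.53578529, 0.23129349]), 'tcp_rot': array([-1.79999997e+02,  1.29050833e-03,  1.66946766e+02]), 'wrist_force': array([ 0.59365108, -0.63900585,  0.53730618]), 'torque': array([ 0.00743193, -0.0319953 ,  0.02978   ]), 'grasp_force': 0.0, 'opening': 0.08515827901470392} 0.0187
```

View pics/top0.png

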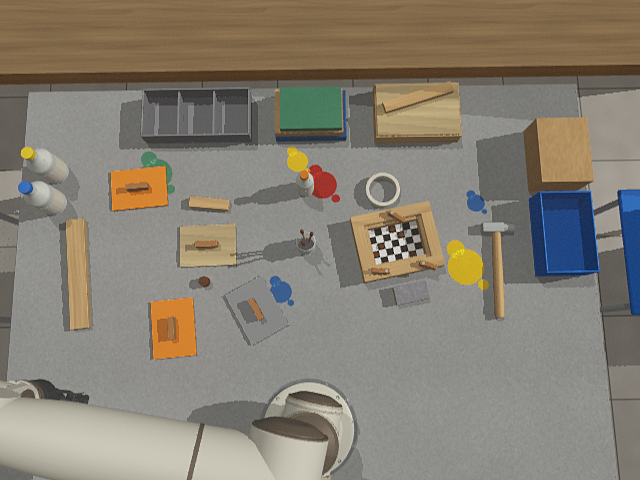

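View pics/scene0.png

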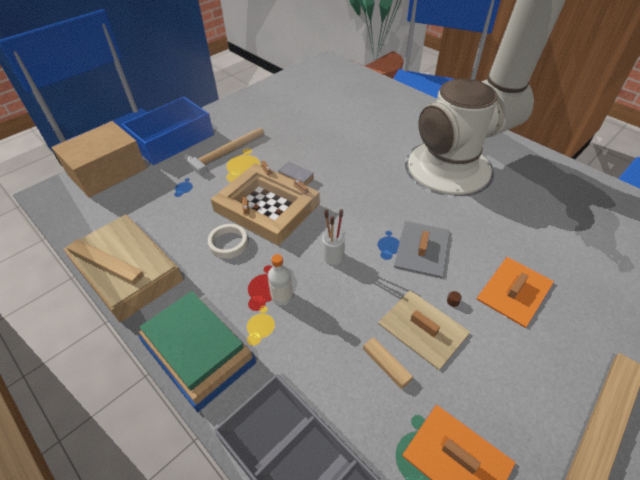

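Run:
```python
from h import *
im,d=camera("top");P=cloud("top",d)
def pts(c,r,z0,z1):
    m=(np.hypot(P[...,0]-c[0],P[...,1]-c[1])<r)&(P[...,2]>z0)&(P[...,2]<z1)&(d>0);return P[m]
def rect(n,q):
    r=cv2.minAreaRect((q[:,:2]*1000).astype(np.float32)); print(n,len(q),np.round(r[0],1),np.round(r[1],1),round(r[2],1),'zmed',np.median(q[:,2]).round(4))
rect('panel',pts((.49,.27),.1,.004,.012))
rect('handle',pts((.49,.27),.06,.026,.042))
rect('rim',pts((.485,-.25),.16,.042,.049))
rect('frameall',pts((.485,-.25),.16,.02,.049))
for n,c in dict(far=(.563,-.233),left=(.404,-.213),right=(.424,-.313)).items():
    for lo,hi in((.05,.07),(.058,.07)):
        q=pts(c,.05,lo,hi); rect(n,q); 
    print(q[:,:2].mean(0).round(4))
s=cv2.resize(im[190:300,330:460],None,fx=6,fy=5.4,interpolation=cv2.INTER_CUBIC)
cv2.imwrite("pics/f.png",s[:,:,::-1])
for n,z in(("glue",.145),("brushes",.16)):
    print(n)
```

```text
panel 1636 [491.9 268.4] [194.4 189.9] 33.1 zmed 0.0074
handle 136 [489.1 267.6] [17.5 59.2] 1.0 zmed 0.0325
rim 1828 [ 484.9 -249.5] [182.8 221. ] 10.9 zmed 0.0454
frameall 3679 [ 482.5 -250.3] [313.9 221.8] 11.1 zmed 0.0419
far 129 [ 563.  -231.4] [80.8 49.3] 79.0 zmed 0.0596
far 69 [ 550.6 -246.5] [45.9 11.6] 53.1 zmed 0.0632
[ 0.5508 -0.2462]
left 141 [ 406.1 -215. ] [92.9 46.5] 83.2 zmed 0.0576
left 69 [ 403.1 -200.1] [45.6 10.8] 88.0 zmed 0.0638
[ 0.4035 -0.1992]
right 134 [ 421.  -317.7] [55.2 90.5] 30.0 zmed 0.0588
right 70 [ 416.7 -325.2] [45.4 13.2] 75.4 zmed 0.0636
[ 0.4166 -0.3261]
glue
brushes
```

View pics/f.png

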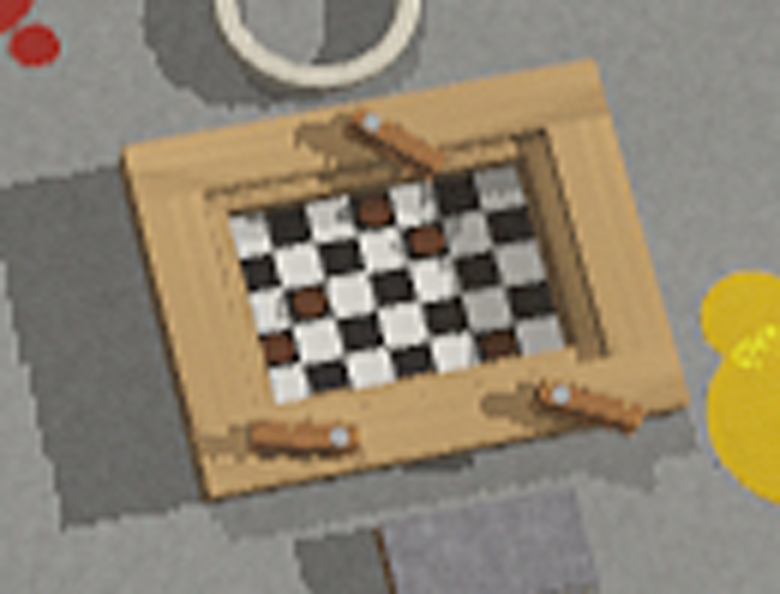

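Add to h.py:
```python
from scipy.spatial.transform import Rotation as R
def go(x,y,z,yaw):
    "shift (tool axes, yaw as it stands) and az turn to target; also shift if turned first"
    o=get_obs(); y0=o["tcp_rot"][2]; v=np.array([x,y,z])-o["ee_pos"]
    f=lambda a:R.from_euler('xyz',[180,0,a],degrees=True).inv().apply(v).round(4)
    print("now",o["ee_pos"].round(4),o["tcp_rot"].round(2),"q",o["q"].round(1),"t",round(o["time"],1),"op",round(o["opening"],4),"F",o["wrist_force"].round(1))
    print("az",round((y0-yaw+180)%360-180,2),"shift now",f(y0),"shift after turn",f(yaw))
```

```text
(no output)
```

Call:
{"op": "servo_tool", "data": {"moves": [[[0,0,8.5],[0,0,0],40],[[0,0,8.5],[0,0,0],40],[[0,0,8.5],[0,0,0],40],[[0,0,8.5],[0,0,0],40],[[0,0,8.5],[0,0,0],40],[[0,0,8.5],[0,0,0],40],[[0,0,8.5],[0,0,0],40],[[0,0,8.5],[0,0,0],40],[[0,0,8.5],[0,0,0],40],[[0,0,8.5],[0,0,0],40],[[0,0,8.5],[0,0,0],40],[[0,0,8.5],[0,0,0],40]]}}

```text
time: 2.55
ee_pos: [0.1758, 0.5186, 0.2312]
tcp_rot: [-177.5, 0.1, 70.1]
wrist_force: [0.1, 0.9, 0.2]
opening: 0.0338
grasp_force: 0.0
```

```bash
python3 -c "
from h import *
go(.5457,-.2530,.231,54)"
```

```text
now [0.1758 0.5186 0.2312] [-1.7753e+02  1.5000e-01  7.0140e+01] q [ 70.    4.8   9.8  95.2   2.5 179.8] t 2.5 op 0.0338 F [0.1 0.9 0.2]
az 16.14 shift now [-6.0e-01  6.1e-01  2.0e-04] shift after turn [-4.068e-01  7.528e-01  2.000e-04]
```

Call:
{"op": "servo_tool", "data": {"moves": [[[0,0,0],[-0.032,0.0325,0],40],[[0,0,0],[-0.032,0.0325,0],40],[[-2.5,0,0],[-0.032,0.0325,0],40],[[0,0,0],[-0.032,0.0325,0],40],[[0,0,0],[-0.032,0.0325,0],40],[[0,0,0],[-0.032,0.0325,0],40],[[0,0,0],[-0.032,0.0325,0],40],[[0,0,0],[-0.032,0.0325,0],40],[[0,0,0],[-0.032,0.0325,0],40],[[0,0,0],[-0.032,0.0325,0],40],[[0,0,0],[-0.032,0.0325,0],40],[[0,0,0],[-0.032,0.0325,0],40]]}}

```text
time: 3.75
ee_pos: [0.4119, 0.0213, 0.2291]
tcp_rot: [179.9, 0.1, 69.9]
wrist_force: [0.9, 1.2, 0.5]
opening: 0.0339
grasp_force: 0.0
```

```bash
python3 -c "
from h import *
go(.5457,-.2530,.1,54)"
```

```text
now [0.4119 0.0213 0.2291] [1.7985e+02 1.4000e-01 6.9900e+01] q [  3.1 -13.8  -7.8  96.   -0.2 113.2] t 3.8 op 0.0339 F [0.9 1.2 0.5]
az 15.9 shift now [-0.2116  0.2199  0.1291] shift after turn [-0.1433  0.2694  0.1291]
```

Call:
{"op": "servo_tool", "data": {"moves": [[[0,0,0],[-0.03,0.0314,0],40],[[0,0,0],[-0.03,0.0314,0],40],[[0,0,0],[-0.03,0.0314,0],40],[[0,0,0],[-0.03,0.0314,0],40],[[0,0,0],[-0.03,0.0314,0],40],[[0,0,0],[-0.03,0.0314,0],40],[[0,0,0],[-0.03,0.0314,0],40],[[0,0,8],[0,0,0],40],[[0,0,7.9],[0,0,0],40],[[0,0,0],[0,0,0.045],40],[[0,0,0],[0,0,0.045],40],[[0,0,0],[0,0,0.035],40]]}}

```text
time: 4.95
ee_pos: [0.5452, -0.2497, 0.1021]
tcp_rot: [179.9, 0.1, 54.0]
wrist_force: [0.1, -0.6, 0.2]
opening: 0.0339
grasp_force: 0.0
```

```bash
python3 -c "
from h import *
go(.5457,-.2530,.057,54)"
```

```text
now [ 0.5452 -0.2497  0.1021] [1.7995e+02 1.5000e-01 5.4000e+01] q [-24.5  11.1   2.6  81.5  -0.2 101.5] t 5.0 op 0.0339 F [ 0.1 -0.6  0.2]
az 0.0 shift now [-0.0024  0.0024  0.0451] shift after turn [-0.0024  0.0024  0.0451]
```

Call:
{"op": "servo_tool", "data": {"moves": [[[0,0,0],[-0.0024,0.0024,0],40],[[0,0,0],[0,0,0.025],40],[[0,0,0],[0,0,0.02],40],[[0,0,0],[0,0,0],0],[[0,0,0],[0,0,0],0],[[0,0,0],[0,0,0],0],[[0,0,0],[0,0,0],0]], "force": 25}}

```text
time: 5.65
ee_pos: [0.5471, -0.2539, 0.0614]
tcp_rot: [179.7, 0.1, 54.0]
wrist_force: [-0.6, -1.7, 0.5]
opening: 0.0083
grasp_force: 26.0
```

Call:
{"op": "servo_tool", "data": {"moves": [[[0,0,-7.9],[0.0002,0.003,0],0],[[0,0,-7.9],[0.0002,0.003,0],0],[[0,0,-7.9],[0.0002,0.003,0],0],[[0,0,-7.9],[0.0002,0.003,0],0],[[0,0,-7.9],[0.0002,0.003,0],0],[[0,0,-7.9],[0.0002,0.003,0],0],[[0,0,0],[0,0,0],0],[[0,0,0],[0,0,0],0]]}}

```text
time: 6.45
ee_pos: [0.566, -0.2583, 0.0616]
tcp_rot: [179.7, 0.4, 101.4]
wrist_force: [9.3, -4.8, -3.5]
opening: 0.0084
grasp_force: 25.5
```

```bash
cat >> h.py <<'E'
PIV=dict(far=(.5586,-.2352),left=(.4019,-.2147),right=(.4209,-.3129))
def buttons():
    im,d=camera("top");P=cloud("top",d)
    for n,c in PIV.items():
        q=P[(np.hypot(P[...,0]-c[0],P[...,1]-c[1])<.045)&(P[...,2]>.058)&(P[...,2]<.068)&(d>0)]
        if len(q)<10: print(n,"hidden");continue
        m=q[:,:2].mean(0)-c; print(n,len(q),"dir",np.degrees(np.arctan2(m[1],m[0])).round(1),"r",np.hypot(*m).round(4))
    return im
E
python3 -c "
from h import *
go(.56,-.26,.057,101)
im=buttons();cv2.imwrite('pics/b.png',cv2.resize(im[180:310,320:470],None,fx=4,fy=4)[:,:,::-1])"
```

```text
now [ 0.566  -0.2583  0.0616] [179.73   0.4  101.41] q [-24.5  14.4   2.   77.2  -0.2  54.1] t 6.5 op 0.0084 F [ 9.3 -4.8 -3.5]
az 0.41 shift now [-0.0004 -0.0062  0.0046] shift after turn [-0.0005 -0.0062  0.0046]
far hidden
left hidden
right 45 dir -108.2 r 0.0217
```

Call:
{"op": "servo_tool", "data": {"moves": [[[0,0,0],[0,0,0],40],[[0,0,0],[0,0,0],40],[[0,0,0],[0,0,-0.025],40],[[0,0,0],[0,0,-0.025],40],[[0,0,8.5],[0,0,0],40],[[0,0,8.5],[0,0,0],40],[[0,0,0],[0.023,-0.04,0],40],[[0,0,0],[0.023,-0.04,0],40],[[0,0,0],[0.0,-0.04,0],40],[[0,0,0],[0,-0.03,0],40],[[0,0,0],[0,0,0],40]]}}

```text
time: 7.6
ee_pos: [0.4161, -0.196, 0.1104]
tcp_rot: [179.9, 0.2, 84.4]
wrist_force: [1.2, -0.4, 0.1]
opening: 0.0337
grasp_force: 0.0
```

```bash
python3 -c "
from h import *
buttons()
go(.4042,-.1928,.055,84)"
```

```text
far hidden
left hidden
right 36 dir -107.1 r 0.0258
now [ 0.4179 -0.1965  0.1105] [179.86   0.21  84.37] q [-25.1  -8.  -16.   81.8  -0.2  70.5] t 7.7 op 0.034 F [ 0.9 -0.2  0.3]
az 0.37 shift now [ 0.0023 -0.014   0.0555] shift after turn [ 0.0022 -0.014   0.0555]
```

Call:
{"op": "servo_tool", "data": {"moves": [[[0,0,0],[0.0022,-0.014,0],40],[[0,0,0],[0,0,0.03],40],[[0,0,0],[0,0,0.0255],40],[[0,0,0],[0,0,0],40],[[0,0,0],[0,0,0],0],[[0,0,0],[0,0,0],0],[[0,0,0],[0,0,0],0],[[0,0,0],[0,0,0],0],[[0,0,-7],[-0.0002,-0.0027,0],0],[[0,0,-7],[-0.0002,-0.0027,0],0],[[0,0,-7],[-0.0002,-0.0027,0],0],[[0,0,0],[0,0,0],0]]}}

```text
time: 8.85
ee_pos: [0.3992, -0.1944, 0.0555]
tcp_rot: [179.7, 0.3, 105.7]
wrist_force: [9.7, 0.7, -5.4]
opening: 0.0091
grasp_force: 26.8
```

Call:
{"op": "servo_tool", "data": {"moves": [[[0,0,0],[0,0,0],40],[[0,0,0],[0,0,0],40],[[0,0,0],[0,0,-0.04],40],[[0,0,0],[0,0,-0.04],40],[[0,0,0],[0,0,-0.04],40],[[0,0,0],[0,0,-0.035],50],[[0,0,0],[0.048,0,0],50],[[0,0,0],[0.048,0,0],50],[[0,0,0],[0.048,0,0],50],[[0,0,0],[0.048,0,0],50],[[0,0,0],[0.048,0,0],50]]}}

```text
time: 9.95
ee_pos: [0.3321, 0.0391, 0.2088]
tcp_rot: [180.0, 0.2, 105.3]
wrist_force: [1.5, -0.5, 0.9]
opening: 0.0426
grasp_force: 0.0
```

```bash
python3 -c "
from h import *
im=buttons();cv2.imwrite('pics/b.png',cv2.resize(im[180:310,320:470],None,fx=4,fy=4)[:,:,::-1])
go(.4893,.268,.21,91)"
```

```text
far 61 dir -76.3 r 0.0133
left 62 dir 104.3 r 0.0148
right 71 dir -109.3 r 0.013
now [0.3304 0.045  0.209 ] [1.7997e+02 6.0000e-02 1.0573e+02] q [  7.8 -25.  -18.2  96.8  -0.1  82.1] t 10.0 op 0.0426 F [0.3 1.3 1.7]
az 14.73 shift now [ 0.1716  0.2134 -0.001 ] shift after turn [ 0.2202  0.1627 -0.001 ]
```

View pics/b.png

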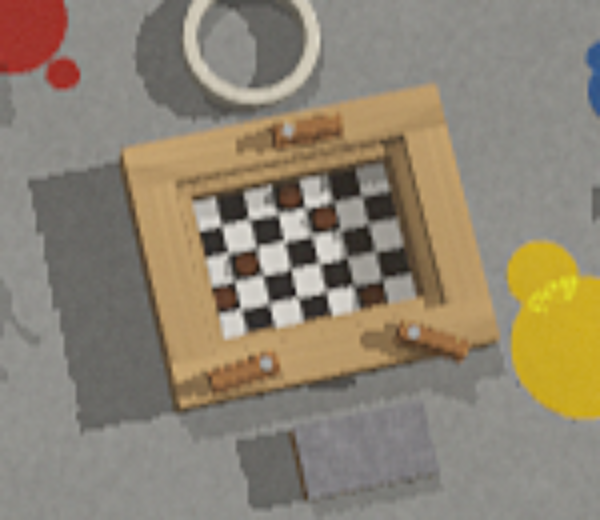

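```bash
python3 -c "
from h import *
im,d=camera('top');P=cloud('top',d)
for r in cut_out('panel','top'):
    q=P[r['mask']&(d>0)]; q=q[(q[:,2]<.02)]
    if np.hypot(*(q[:,:2].mean(0)-[.49,.27]))<.05: print(r['score'],cv2.minAreaRect((q[:,:2]*1000).astype(np.float32)),q[:,2].mean())
m=P[(abs(P[...,0]-.49)<.05)&(abs(P[...,1]-.27)<.06)&(P[...,2]>.03)&(P[...,2]<.04)]
print(cv2.minAreaRect((m[:,:2]*1000).astype(np.float32)))
im,d=camera('scene');P=cloud('scene',d)
m=P[(abs(P[...,0]-.49)<.05)&(abs(P[...,1]-.27)<.06)&(P[...,2]>.03)&(P[...,2]<.04)]
print(cv2.minAreaRect((m[:,:2]*1000).astype(np.float32)))
"
```

```text
0.97 ((488.9140625, 268.0177307128906), (117.42179870605469, 154.15634155273438), 1.0738730430603027) 0.006935385130267845
((489.1192932128906, 267.05950927734375), (16.54885482788086, 59.46670913696289), 2.553865432739258)
((493.10211181640625, 269.1889343261719), (18.03215980529785, 60.610084533691406), 2.524618625640869)
```

Call:
{"op": "servo_tool", "data": {"moves": [[[0,0,7.4],[0,0,0],60],[[0,0,7.3],[0,0,0],60],[[0,0,0],[0.044,0.0325,0],60],[[0,0,0],[0.044,0.0325,0],60],[[0,0,0],[0.044,0.0325,0],60],[[0,0,0],[0.044,0.0325,0],60],[[0,0,0],[0.044,0.0325,0],60],[[0,0,0],[0,0,0.04],60],[[0,0,0],[0,0,0.04],60],[[0,0,0],[0,0,0.04],60],[[0,0,0],[0,0,0.02],60],[[0,0,0],[0,0,0],60]]}}

```text
time: 11.35
ee_pos: [0.4786, 0.2375, 0.0641]
tcp_rot: [-179.7, 0.4, 90.5]
wrist_force: [0.2, 0.7, 0.4]
opening: 0.0514
grasp_force: 0.0
```

```bash
python3 -c "
from h import *
go(.490,.268,.014,91)"
```

```text
now [0.4786 0.2375 0.0641] [-179.72    0.36   90.53] q [ 26.5   3.3 -10.2  76.9  -0.2 116. ] t 11.3 op 0.0514 F [0.2 0.7 0.4]
az -0.47 shift now [0.0304 0.0117 0.0501] shift after turn [0.0303 0.012  0.0501]
```

Call:
{"op": "servo_tool", "data": {"moves": [[[0,0,-1],[0.0304,0.012,0],60],[[0,0,0],[0,0,0.025],60],[[0,0,0],[0,0,0.025],60],[[0,0,0],[0,0,0],60],[[0,0,0],[0,0,0],60]]}}

```text
time: 11.85
ee_pos: [0.4918, 0.27, 0.019]
tcp_rot: [179.9, 0.2, 91.6]
wrist_force: [0.5, -0.1, 0.5]
opening: 0.0514
grasp_force: 0.0
```

```bash
python3 -c "
from h import *
go(.490,.268,.014,91.5)"
```

```text
now [0.4918 0.27   0.019 ] [179.94   0.18  91.62] q [ 28.9   7.8 -10.4  71.8  -0.2 117.2] t 11.8 op 0.0514 F [ 0.5 -0.1  0.5]
az 0.12 shift now [-0.002  -0.0019  0.005 ] shift after turn [-0.002  -0.0019  0.005 ]
```

Call:
{"op": "servo_tool", "data": {"moves": [[[0,0,0],[-0.002,-0.001,0.004],60],[[0,0,0],[0,0,0],40],[[0,0,0],[0,0,0],0],[[0,0,0],[0,0,0],0],[[0,0,0],[0,0,0],0],[[0,0,0],[0,0,0],0],[[0,0,0],[0,0,0],0]], "force": 70}}

```text
time: 12.55
ee_pos: [0.4905, 0.2688, 0.0146]
tcp_rot: [179.9, 0.2, 91.7]
wrist_force: [-1.1, -1.0, 5.9]
opening: 0.0148
grasp_force: 71.3
```

Call:
{"op": "servo_tool", "data": {"moves": [[[0,0,0],[0,0,-0.015],0],[[0,0,0],[0,0,-0.03],0],[[0,0,0],[0,0,-0.04],0],[[0,0,0],[0,0,-0.04],0],[[0,0,0],[0,0,-0.04],0],[[0,0,0],[0,0,-0.04],0],[[0,0,0],[0,0,-0.03],0],[[0,0,0],[0,0,0],0],[[0,0,0],[0,0,0],0]]}}

```text
time: 13.45
ee_pos: [0.4899, 0.2696, 0.2491]
tcp_rot: [179.9, 0.2, 91.7]
wrist_force: [0.0, -0.7, -3.1]
opening: 0.0144
grasp_force: 70.5
```

```bash
python3 -c "
from h import *
go(.485,-.2495,.24,101)
im,d=camera('scene');cv2.imwrite('pics/g.png',im[:,:,::-1])"
```

```text
now [0.4899 0.2696 0.2491] [1.7993e+02 1.6000e-01 9.1720e+01] q [ 28.9   6.7  13.9  97.2  -0.2 117.2] t 13.4 op 0.0144 F [ 0.  -0.7 -3.1]
az -9.28 shift now [-0.5187 -0.0204  0.0091] shift after turn [-0.5086 -0.1038  0.0091]
```

View pics/g.png

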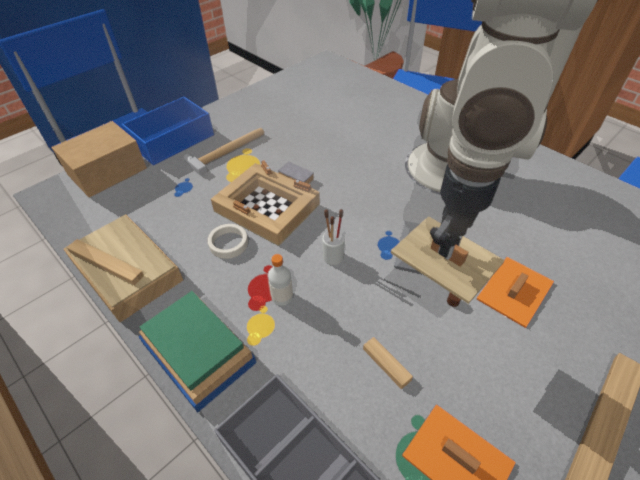

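Call:
{"op": "servo_tool", "data": {"moves": [[[0,0,0],[-0.02,-0.0017,0],0],[[0,0,0],[-0.045,-0.0017,0],0],[[0,0,0],[-0.045,-0.0017,0],0],[[0,0,0],[-0.045,-0.0017,0],0],[[0,0,0],[-0.045,-0.0017,0],0],[[0,0,0],[-0.045,-0.0017,0],0],[[0,0,0],[-0.045,-0.0017,0],0],[[0,0,0],[-0.045,-0.0017,0],0],[[0,0,0],[-0.045,-0.0017,0],0],[[0,0,0],[-0.045,-0.0017,0],0],[[0,0,0],[-0.045,-0.0017,0],0],[[0,0,0],[-0.04,-0.0017,0],0]]}}

```text
time: 14.7
ee_pos: [0.4836, -0.2428, 0.2483]
tcp_rot: [-179.9, 0.1, 91.7]
wrist_force: [0.4, 0.4, -2.4]
opening: 0.0144
grasp_force: 70.3
```

Call:
{"op": "servo_tool", "data": {"moves": [[[0,0,-4.6],[0,0,0],0],[[0,0,-4.6],[0,0,0],0],[[0,0,0],[0,0,0.04],0],[[0,0,0],[0,0,0.04],0],[[0,0,0],[0,0,0.03],0],[[0,0,0],[0,0,0],0],[[0,0,0],[0,0,0],0]]}}

```text
time: 15.4
ee_pos: [0.4841, -0.241, 0.1399]
tcp_rot: [-179.9, 0.1, 100.9]
wrist_force: [-0.1, -0.0, -1.0]
opening: 0.0143
grasp_force: 70.1
```

```bash
cat >> h.py <<'E'
def rects(zlo,zhi,c=(.485,-.25),rad=.125):
    "panel/rim seen from above, between zlo and zhi"
    for cam in("top","scene"):
        im,d=camera(cam);P=cloud(cam,d)
        q=P[(np.hypot(P[...,0]-c[0],P[...,1]-c[1])<rad)&(P[...,2]>zlo)&(P[...,2]<zhi)&(d>0)]
        if len(q)>50:
            A=np.c_[q[:,:2]-c,np.ones(len(q))];s=np.linalg.lstsq(A,q[:,2],rcond=None)[0]
            r=cv2.minAreaRect((q[:,:2]*1000).astype(np.float32)); print(cam,len(q),np.round(r[0],1),np.round(r[1],1),round(r[2],1),"plane",s.round(4))
        cv2.imwrite(f"pics/r_{cam}.png",cv2.resize(im[160:330,300:500] if cam=="top" else im[140:270,180:360],None,fx=4,fy=3.5)[:,:,::-1])
E
python3 -c "
from h import *
o=get_obs();z=o['ee_pos'][2]-.0065
go(.485,-.2495,.09,101)
rects(z-.006,z+.006)"
```

```text
now [ 0.4841 -0.241   0.1399] [-1.7990e+02  1.2000e-01  1.0091e+02] q [-26.4   2.8  -2.3  84.9  -0.2  52.7] t 15.4 op 0.0143 F [-0.1 -0.  -1. ]
az -0.09 shift now [-0.0086 -0.0007  0.0499] shift after turn [-0.0085 -0.0007  0.0499]
top 436 [ 489.8 -195.7] [81.  68.4] 10.9 plane [ 0.004  -0.0049  0.1329]
scene 1547 [ 485.5 -240.1] [117.4 156.8] 11.0 plane [-0.0034 -0.0044  0.1335]
```

View pics/r_top.png

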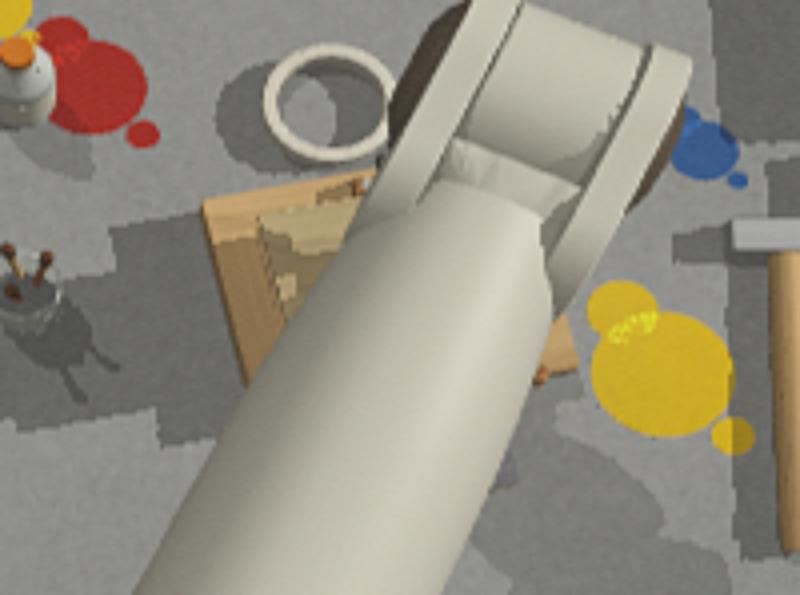

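```bash
python3 -c "
from h import *
a=np.radians(11);Rz=np.array([[np.cos(a),-np.sin(a)],[np.sin(a),np.cos(a)]])
for cam in('scene','top'):
    im,d=camera(cam);P=cloud(cam,d)
    q=P[(np.hypot(P[...,0]-.485,P[...,1]+.25)<.16)&(P[...,2]>.043)&(P[...,2]<.049)&(d>0)]
    l=(q[:,:2]-[.485,-.2495])@Rz*1000
    for k in(0,1):
        o=l[:,1-k]; 
        for s in(1,-1):
            # edge position per bin along the other axis
            b=np.round(o/8); e=[(s*l[b==i,k]).max() for i in np.unique(b) if (b==i).sum()>2]
            e=np.array(e); print(cam,'xy'[k],s,np.sort(e)[::-1][:14].round(1))
"
```

```text
scene x 1 [95.9 95.7 95.6 95.5 95.1 95.1 94.9 94.7 94.7 94.6 94.6 94.5 94.5 94.5]
scene x -1 [86.4 86.3 85.9 85.  82.4 79.  72.4 69.  68.6 67.9 66.3 65.8  7.2  6.2]
scene y 1 [111.6 111.5 111.2 111.2 111.2 111.  110.8 110.8 110.6 110.6 110.6 110.3
 110.2 110.2]
scene y -1 [111.5 110.6 110.2 110.2 110.1 109.8 109.2 109.2 108.8 108.7 108.1 107.8
 106.7 104.2]
top x 1 [90.8 90.7 90.6 90.6 90.4 90.4 89.9 89.2 89.  88.9 88.8 88.8 88.7 88.3]
top x -1 [ 89.4  88.8  87.9  73.   54.3  46.7  36.8  33.1  23.5 -72.3 -73.1 -73.4
 -73.8 -74.7]
top y 1 [110.3 110.1 110.1 109.9 109.9 109.9 109.8 109.5 109.3 109.1 109.1 109.
 109.  108.8]
top y -1 [110.  109.6 108.5 107.9 107.6 105.6  10.1 -10.1 -11.2 -76.1 -80.7 -80.7
 -80.7 -80.8]
```

View pics/r_scene.png

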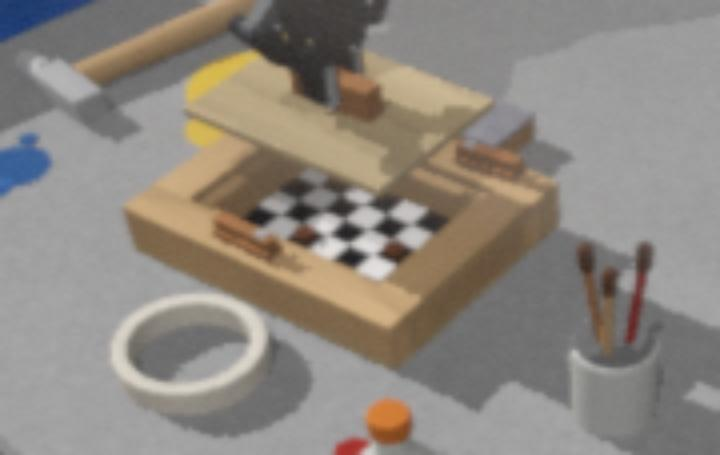

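Call:
{"op": "servo_tool", "data": {"moves": [[[0,0,0],[-0.0078,0.0008,0],0],[[0,0,0],[0,0,0.03],0],[[0,0,0],[0,0,0.03],0],[[0,0,0],[0,0,0.013],0],[[0,0,0],[0,0,0],0],[[0,0,0],[0,0,0],0],[[0,0,0],[0,0,0],0]]}}

```text
time: 16.3
ee_pos: [0.4879, -0.2496, 0.069]
tcp_rot: [179.9, 0.3, 100.9]
wrist_force: [-0.4, 0.5, -2.2]
opening: 0.0146
grasp_force: 70.3
```

```bash
python3 -c "
from h import *
o=get_obs();z=o['ee_pos'][2]-.0065
go(.4864,-.2486,.054,101)
rects(z-.004,z+.004)"
```

```text
now [ 0.4879 -0.2496  0.069 ] [179.89   0.28 100.91] q [-27.    4.4  -8.5  76.9  -0.2  52.1] t 16.3 op 0.0146 F [-0.4  0.5 -2.2]
az -0.09 shift now [ 0.0012 -0.0013  0.015 ] shift after turn [ 0.0012 -0.0013  0.015 ]
top 360 [ 457.9 -244.2] [200.9 116.7] 35.2 plane [-0.0036  0.0033  0.0623]
scene 1459 [ 484.9 -247.3] [173.2 158.7] 6.2 plane [ 0.0007 -0.0021  0.0614]
```

View pics/r_scene.png

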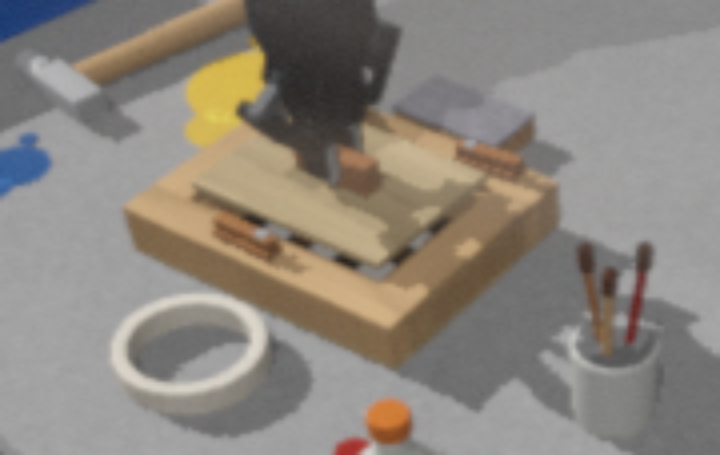

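Call:
{"op": "servo_tool", "data": {"moves": [[[0,0,0],[0.001,-0.0012,0],0],[[0,0,0],[0,0,0.004],0],[[0,0,0],[0,0,0.004],0],[[0,0,0],[0,0,0.003],0],[[0,0,0],[0,0,0.002],0],[[0,0,0],[0,0,0.002],0],[[0,0,0],[0,0,0],0],[[0,0,0],[0,0,0],0]]}}

```text
time: 17.2
ee_pos: [0.4857, -0.2484, 0.0522]
tcp_rot: [-180.0, 0.2, 100.9]
wrist_force: [-0.5, 0.2, -2.2]
opening: 0.0145
grasp_force: 70.3
```

Call:
{"op": "servo_tool", "data": {"moves": [[[0,0,0],[0,0,0.0015],0],[[0,0,0],[0,0,0],0],[[0,0,0],[0,0,0],30],[[0,0,0],[0,0,0],45],[[0,0,0],[0,0,0],45],[[0,0,0],[0,0,-0.02],45],[[0,0,0],[0,0,-0.04],45],[[0,0,0],[0,0,-0.04],45],[[0,0,0],[0.04,0,-0.02],40],[[0,0,0],[0.045,0,0],40],[[0,0,0],[0.045,0,0],40],[[0,0,0],[0.045,0,0],40]]}}

```text
time: 18.4
ee_pos: [0.452, -0.0748, 0.1705]
tcp_rot: [179.9, 0.2, 100.9]
wrist_force: [0.8, -0.7, 0.0]
opening: 0.0338
grasp_force: 0.0
```

```bash
python3 -c "
from h import *
buttons()
a=np.radians(11)
im,d=camera('top');P=cloud('top',d)
for r in cut_out('panel','top'):
    q=P[r['mask']&(d>0)]
    if np.hypot(*(q[:,:2].mean(0)-[.485,-.25]))<.05: print(r['score'],cv2.minAreaRect((q[:,:2]*1000).astype(np.float32)),np.percentile(q[:,2],[5,50,95]).round(4))
q=P[(np.hypot(P[...,0]-.485,P[...,1]+.2495)<.04)&(P[...,2]>.064)&(P[...,2]<.08)]
print(len(q),cv2.minAreaRect((q[:,:2]*1000).astype(np.float32)),np.median(q[:,2]))
cv2.imwrite('pics/s.png',cv2.resize(im[180:310,320:470],None,fx=4,fy=4)[:,:,::-1])
go(.4209+.022*np.cos(np.radians(251)),-.3129+.022*np.sin(np.radians(251)),.055,251)
"
```

```text
far 67 dir -79.8 r 0.014
left 65 dir 105.3 r 0.0148
right 64 dir -108.3 r 0.0123
0.57 ((484.0926513671875, -248.160400390625), (116.9842300415039, 155.29710388183594), 11.199030876159668) [0.0379 0.0437 0.0654]
129 ((482.90130615234375, -248.5184783935547), (16.31368064880371, 58.790252685546875), 9.890865325927734) 0.06925828890633783
now [ 0.4523 -0.0742  0.1707] [179.94   0.21 101.13] q [-9.2 -8.5 -9.8 88.6 -0.2 69.7] t 18.6 op 0.0345 F [-0.4 -1.   0.3]
az -149.87 shift now [-0.2472 -0.0879  0.1157] shift after turn [ 0.2579 -0.048   0.1157]
```

View pics/s.png

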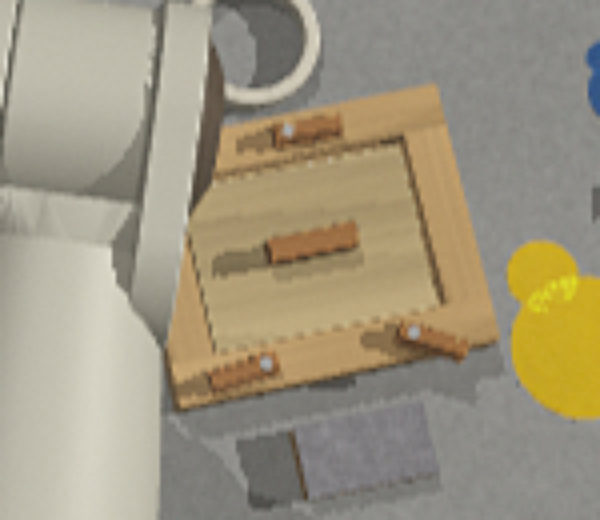

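Call:
{"op": "servo_tool", "data": {"moves": [[[0,0,0],[-0.027,-0.0195,0],40],[[0,0,0],[-0.027,-0.0195,0],40],[[0,0,0],[-0.027,-0.0195,0],40],[[0,0,0],[-0.025,-0.0195,0],40],[[0,0,-4],[0,0,0],40],[[0,0,0],[0,0,0.045],40],[[0,0,0],[0,0,0.03],40],[[0,0,0],[0,0,0],40],[[0,0,0],[0,0,0],40]]}}

```text
time: 19.45
ee_pos: [0.3959, -0.1958, 0.0962]
tcp_rot: [-180.0, 0.2, 104.9]
wrist_force: [-0.8, 0.1, 1.1]
opening: 0.0344
grasp_force: 0.0
```

```bash
python3 -c "
from h import *
go(.3962,-.1934,.055,105)"
```

```text
now [ 0.3959 -0.1958  0.0962] [-179.96    0.18  104.86] q [-26.2 -10.6 -19.8  80.7  -0.2  48.9] t 19.4 op 0.0344 F [-0.8  0.1  1.1]
az -0.14 shift now [0.0023 0.001  0.0412] shift after turn [0.0023 0.001  0.0412]
```

Call:
{"op": "servo_tool", "data": {"moves": [[[0,0,0],[0.0023,0.001,0.02],40],[[0,0,0],[0,0,0.021],40],[[0,0,0],[0,0,0],40],[[0,0,0],[0,0,0],0],[[0,0,0],[0,0,0],0],[[0,0,0],[0,0,0],0],[[0,0,0],[0,0,0],0]], "force": 25}}

```text
time: 20.15
ee_pos: [0.3986, -0.1929, 0.0567]
tcp_rot: [179.7, 0.3, 105.0]
wrist_force: [6.9, 3.3, -0.2]
opening: 0.0093
grasp_force: 23.8
```

Call:
{"op": "servo_tool", "data": {"moves": [[[0,0,8.5],[-0.0002,0.0032,0],0],[[0,0,8.5],[-0.0002,0.0032,0],0],[[0,0,8.5],[-0.0002,0.0032,0],0],[[0,0,8.5],[-0.0002,0.0032,0],0],[[0,0,8.5],[-0.0002,0.0032,0],0],[[0,0,8.5],[-0.0002,0.0032,0],0],[[0,0,8.5],[-0.0002,0.0032,0],0],[[0,0,8.5],[-0.0002,0.0032,0],0],[[0,0,8.5],[-0.0002,0.0032,0],0],[[0,0,8.5],[-0.0002,0.0032,0],0],[[0,0,8.5],[-0.0002,0.0032,0],0],[[0,0,0],[0,0,0],0]]}}

```text
time: 21.35
ee_pos: [0.4258, -0.2093, 0.0568]
tcp_rot: [179.8, -0.3, 11.1]
wrist_force: [7.5, 4.5, -0.3]
opening: 0.0092
grasp_force: 24.9
```

Call:
{"op": "servo_tool", "data": {"moves": [[[0,0,0],[0,0,0],40],[[0,0,0],[0,0,0],40],[[0,0,0],[0,0,-0.025],40],[[0,0,0],[0,0,-0.03],40],[[0,0,-8.5],[0,0,0],40],[[0,0,-8.5],[0,0,0],40],[[0,0,-8.5],[0,0,0],40],[[0,0,-8.5],[0,0,0],40],[[0,0,-8.5],[0,0,0],40],[[0,0,-8.5],[0,0,0],40],[[0,0,-8.5],[0,0,0],40],[[0,0,0],[0,0,0],40]]}}

```text
time: 22.55
ee_pos: [0.4233, -0.2092, 0.11]
tcp_rot: [179.9, 0.2, 71.0]
wrist_force: [0.4, 0.2, 0.3]
opening: 0.0339
grasp_force: 0.0
```

```bash
python3 -c "
from h import *
go(.4139,-.3338,.1,71.5)"
```

```text
now [ 0.4233 -0.2092  0.11  ] [179.89   0.18  71.04] q [-26.2  -6.5 -14.7  81.7  -0.2  82.8] t 22.6 op 0.0339 F [0.4 0.2 0.3]
az -0.46 shift now [-0.1209  0.0316  0.01  ] shift after turn [-0.1212  0.0306  0.01  ]
```

Call:
{"op": "servo_tool", "data": {"moves": [[[0,0,0],[-0.04,0.0105,0],40],[[0,0,0],[-0.04,0.0105,0],40],[[0,0,0],[-0.041,0.0105,0],40],[[0,0,0],[0,0,0.01],40],[[0,0,0],[0,0,0],40],[[0,0,0],[0,0,0],40]]}}

```text
time: 23.15
ee_pos: [0.4133, -0.333, 0.0999]
tcp_rot: [180.0, 0.1, 70.8]
wrist_force: [0.3, 0.2, -0.7]
opening: 0.0343
grasp_force: 0.0
```

```bash
python3 -c "
from h import *
go(.4145,-.3336,.055,71.5)"
```

```text
now [ 0.4133 -0.333   0.0999] [1.7996e+02 1.4000e-01 7.0800e+01] q [-38.8   1.7  -7.9  80.3  -0.1  70.4] t 23.1 op 0.0343 F [ 0.3  0.2 -0.7]
az -0.7 shift now [-0.0002  0.0014  0.0449] shift after turn [-0.0002  0.0014  0.0449]
```

Call:
{"op": "servo_tool", "data": {"moves": [[[0,0,0],[0,0.0014,0.02],40],[[0,0,0],[0,0,0.0245],40],[[0,0,0],[0,0,0],40],[[0,0,0],[0,0,0],0],[[0,0,0],[0,0,0],0],[[0,0,0],[0,0,0],0],[[0,0,0],[0,0,0],0],[[0,0,-8.5],[0.0002,0.0032,0],0],[[0,0,-8.5],[0.0002,0.0032,0],0],[[0,0,-8.5],[0.0002,0.0032,0],0],[[0,0,-8.5],[0.0002,0.0032,0],0],[[0,0,0],[0,0,0],0]]}}

```text
time: 24.35
ee_pos: [0.43, -0.3351, 0.057]
tcp_rot: [179.7, 0.3, 105.2]
wrist_force: [9.4, 2.1, 3.6]
opening: 0.0088
grasp_force: 29.0
```

Call:
{"op": "servo_tool", "data": {"moves": [[[0,0,-8.5],[0.0002,0.0032,0],0],[[0,0,-8.5],[0.0002,0.0032,0],0],[[0,0,-8.5],[0.0002,0.0032,0],0],[[0,0,-8.5],[0.0002,0.0032,0],0],[[0,0,-8.5],[0.0002,0.0032,0],0],[[0,0,-8.5],[0.0002,0.0032,0],0],[[0,0,-8.5],[0.0002,0.0032,0],0],[[0,0,-8.5],[0.0002,0.0032,0],0],[[0,0,-8.5],[0.0002,0.0032,0],0],[[0,0,-8.5],[0.0002,0.0032,0],0],[[0,0,0],[0,0,0],0]]}}

```text
time: 25.45
ee_pos: [0.4479, -0.3079, 0.0572]
tcp_rot: [-180.0, 0.6, -169.6]
wrist_force: [20.8, 17.2, 1.9]
opening: 0.009
grasp_force: 29.3
```

Call:
{"op": "servo_tool", "data": {"moves": [[[0,0,0],[0,0,0],40],[[0,0,0],[0,0,0],40],[[0,0,0],[0,0,-0.025],40],[[0,0,0],[0,0,-0.04],40],[[0,0,8.5],[0,0,0],40],[[0,0,8.5],[0,0,0],40],[[0,0,8.5],[0,0,0],40],[[0,0,8.5],[0,0,0],40],[[0,0,8.5],[0,0,0],40],[[0,0,8.5],[0,0,0],40],[[0,0,8.5],[0,0,0],40],[[0,0,8.5],[0,0,0],40]]}}

```text
time: 26.65
ee_pos: [0.4429, -0.3106, 0.1204]
tcp_rot: [-179.9, 0.2, 121.5]
wrist_force: [-0.4, -0.2, -0.3]
opening: 0.0343
grasp_force: 0.0
```

```bash
python3 -c "
from h import *
buttons()
a=np.radians(281.5)
go(.5605+.022*np.cos(a),-.2352+.022*np.sin(a),.11,101.5)"
```

```text
far 73 dir -81.3 r 0.013
left 60 dir 11.3 r 0.016
right hidden
now [ 0.4429 -0.3106  0.1203] [-1.7988e+02  1.6000e-01  1.2098e+02] q [-34.9   2.9  -4.4  82.6  -0.2  24.1] t 26.7 op 0.0338 F [ 0.6  0.5 -0.2]
az 19.48 shift now [-0.0166  0.1323  0.0103] shift after turn [0.0285 0.1302 0.0103]
```

Call:
{"op": "servo_tool", "data": {"moves": [[[0,0,8.5],[0,0,0],40],[[0,0,8.5],[0,0,0],40],[[0,0,2.5],[0,0,0],40],[[0,0,0],[0.0095,0.0434,0],40],[[0,0,0],[0.0095,0.0434,0],40],[[0,0,0],[0.0095,0.0434,0],40],[[0,0,0],[0,0,0.02],40],[[0,0,0],[0,0,0],40],[[0,0,0],[0,0,0],40]]}}

```text
time: 27.6
ee_pos: [0.5636, -0.2547, 0.1]
tcp_rot: [-179.9, 0.1, 102.5]
wrist_force: [-0.5, -0.1, 0.6]
opening: 0.0342
grasp_force: 0.0
```

```bash
python3 -c "
from h import *
go(.5655,-.2575,.057,101.5)"
```

```text
now [ 0.5636 -0.2547  0.1   ] [-1.7989e+02  1.5000e-01  1.0247e+02] q [-24.2  13.8   5.5  81.7  -0.2  53.3] t 27.6 op 0.0342 F [-0.5 -0.1  0.6]
az 0.97 shift now [-0.0031  0.0013  0.043 ] shift after turn [-0.0031  0.0013  0.043 ]
```

Call:
{"op": "servo_tool", "data": {"moves": [[[0,0,1],[-0.0025,0.0013,0.02],40],[[0,0,0],[0,0,0.0235],40],[[0,0,0],[0,0,0],40],[[0,0,0],[0,0,0],0],[[0,0,0],[0,0,0],0],[[0,0,0],[0,0,0],0],[[0,0,0],[0,0,0],0]]}}

```text
time: 28.3
ee_pos: [0.5668, -0.2575, 0.0587]
tcp_rot: [179.9, 0.3, 101.4]
wrist_force: [-2.8, -1.4, 7.2]
opening: 0.0091
grasp_force: 28.5
```

Call:
{"op": "servo_tool", "data": {"moves": [[[0,0,8.2],[0.0002,-0.0031,0],0],[[0,0,8.2],[0.0002,-0.0031,0],0],[[0,0,8.2],[0.0002,-0.0031,0],0],[[0,0,8.2],[0.0002,-0.0031,0],0],[[0,0,8.2],[0.0002,-0.0031,0],0],[[0,0,8.2],[0.0002,-0.0031,0],0],[[0,0,8.2],[0.0002,-0.0031,0],0],[[0,0,8.2],[0.0002,-0.0031,0],0],[[0,0,8.2],[0.0002,-0.0031,0],0],[[0,0,8.2],[0.0002,-0.0031,0],0],[[0,0,8.2],[0.0002,-0.0031,0],0],[[0,0,0],[0,0,0],0]]}}

```text
time: 29.5
ee_pos: [0.5385, -0.2388, 0.0586]
tcp_rot: [179.9, 0.2, 11.0]
wrist_force: [-17.7, 5.9, 17.0]
opening: 0.0087
grasp_force: 29.6
```

Call:
{"op": "servo_tool", "data": {"moves": [[[0,0,0],[0,0,0],40],[[0,0,0],[0,0,0],40],[[0,0,0],[0,0,-0.025],40],[[0,0,0],[0,0,-0.04],40],[[0,0,0],[0,0,-0.04],40],[[0,0,0],[0,0,-0.04],40],[[0,0,0],[0,-0.045,0],40],[[0,0,0],[0,-0.045,0],40],[[0,0,0],[0,-0.045,0],40],[[0,0,0],[0,-0.045,0],40],[[0,0,0],[0,-0.045,0],40],[[0,0,0],[0,0,0],40]]}}

```text
time: 30.7
ee_pos: [0.4963, -0.0147, 0.2016]
tcp_rot: [179.9, -0.1, 11.5]
wrist_force: [1.0, -0.0, 0.5]
opening: 0.0346
grasp_force: 0.0
```

```bash
python3 -c "
from h import *
im=buttons()
print(get_obs()['ee_pos'])
im,d=camera('top');P=cloud('top',d)
for r in cut_out('panel','top'):
    q=P[r['mask']&(d>0)]
    if np.hypot(*(q[:,:2].mean(0)-[.485,-.25]))<.05: print(r['score'],cv2.minAreaRect((q[:,:2]*1000).astype(np.float32)),np.percentile(q[:,2],[5,50,95]).round(4))
cv2.imwrite('pics/e.png',cv2.resize(im[180:310,320:470],None,fx=4,fy=4)[:,:,::-1])"
```

```text
far 70 dir -172.1 r 0.0139
left 67 dir 14.7 r 0.0155
right 61 dir 11.4 r 0.0149
[ 0.49677691 -0.01657671  0.20149503]
0.62 ((484.25836181640625, -249.2283935546875), (117.43999481201172, 156.9139862060547), 10.879075050354004) [0.0379 0.0438 0.0667]
```

View pics/e.png

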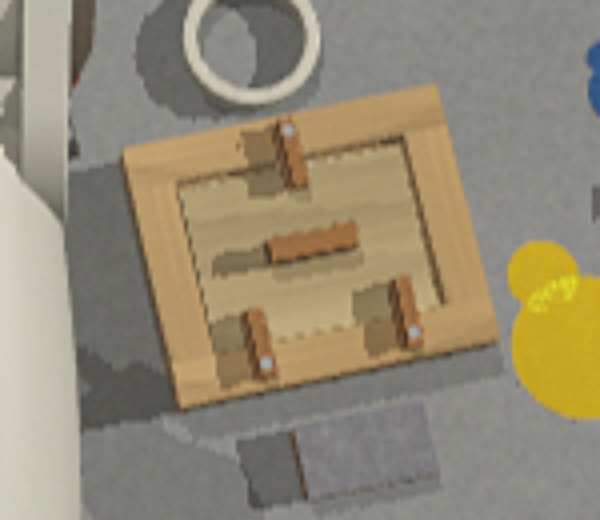

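The picture shows the panel seated, with the handle at (312,243). All three turnbuttons point squarely inwards, at (292,152), (258,342) and (407,312).

```bash
python3 -c "
from workcell import *
print(get_obs()['wrist_force']);print(job_done())"
```

```text
[ 0.87065179  0.23672253 -0.29363828]
the job is handed in; nothing more can be done
None
```

The games case is closed and handed in: the panel lies seated in the rebate, handle up, all three turnbuttons measured within about 4° of squarely inwards, and I saw no bystander disturbed; `job_done()` gave no verdict.

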